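# Moisture check in a narrow-necked clay pot

### The arm

A 6-joint arm with a two-finger parallel gripper is mounted at the origin on the work surface. World frame = base frame: x ahead of the robot, y to its left, z up, the work surface at z = 0. Lengths are in m, angles in degrees, forces in N, time in s.
With the tool pointing down it reaches from about 0.4 to 0.825 m from the base axis. Payload 7 kg.
Tool frame: the origin (TCP) lies between the finger pads; the fingertips stand 17 mm ahead of it and the grasp point (between the pads) lies 2 mm behind it; x points along the fingers, y is the direction in which the jaws open and shut, and the axes are right-handed (so a half turn about x gives the same grasp; the last joint's range is limited). The gripper opens to 88 mm and grips with 3 to 60 N. Pads are 19 mm wide; open, the fingers measure 130 mm over their backs; the gripper's body (78 mm by 193 mm) begins 47 mm behind the grasp point.
Start: joints at [92.71, 20.546, 0.682, 0, -70.136, -16.507], TCP at [0.161, 0.655, 0.244] pointing down, gripper open.
Joint ranges: [-176.03, 176.03], [-82.01, 121.73], [-58.28, 71.71], [-173.87, 95.51], [-174.79, -0.11], [-173.66, 173.66]. Speed limits (degrees/s): [136.94, 136.94, 172.46, 180, 180, 180].

### API

Orientations are given as [roll, pitch, yaw] about the fixed x, y, z axes, in that order (R = Rz(yaw) Ry(pitch) Rx(roll)).
In Python, from plant import r gives the robot as it stands.
- The arm moves only by the shell command python3 -m jog 'ROWS' [FORCE]. ROWS is a JSON object of lists of equal length, an entry for each row: "fingers": the opening, from 0 (shut) to 1 (fully open); "dp": the shift along the tool's x, y, z in mm, a list of three; "twist": the turn about the tool's x in degrees. In form: {"fingers": [fingers, ...], "dp": [[dx, dy, dz], ...], "twist": [twist, ...]}. A call has exactly 5 rows; each row is the pose to reach, as a shift and turn from the pose measured when the call began, along the tool's axes at that moment; what a row does not reach only later rows make up. A row lasts 1/10 s, in which the tool goes at most 50 mm and 8.59 degrees, less where a joint would pass 70% of its speed; a pose out of reach is approached as far as the arm can. A call with a gripper value outside its range is refused whole. The fingers move at their own pace and stop on an object; FORCE is the grip in N (left out, the last holds). Time passes only in rows, so rows that repeat a pose let the fingers close, or fill a call up. It gives the time, the measured TCP pose, the force and the opening at its end, in the units of the state.
- r.get_state(): the state, without advancing time (a new reading comes with each control period).
- r.capture(name): name is "side" or "top" or "wrist"; returns a dict with "frame" (384x512x3 uint8, red, green, blue), "intrinsics" (3x3 intrinsics, pixels), "D" ([k1, k2, p1, p2, k3] as OpenCV has them; the pictures are not rectified), "pose" (4x4, takes a point from camera to world coordinates). Camera axes: x right, y down, z forward; pixel columns grow to the right and rows downward; lengths in m; the calibration is good to about 2 mm. A picture is of the moment at which its call begins. There is no depth.
- r.close_job(): hands the job in, once; it reports no verdict.
The state is a dict: "time_s": time; "joints": joint angles; "qd": joint speeds; "joint_torque": joint torques, N m; "tcp_pos": TCP position; "eef_rot": TCP orientation; "contact_force": force on the tool from outside, world axes, zero at the start; "moment": the same for the moment, N m; "gripper_width": finger opening in m.
Only numpy, scipy, OpenCV 4.12 (cv2) and the standard library are available. Lean on these libraries where they do the work, as an engineer would, in place of code of your own. Each camera call takes 0.05 s, during which the arm holds its last target. There are 200 camera calls.

### The job

Check the drying of the narrow-necked clay pot: first take its lid off and set it down upright on the low wooden drying board, then take the moisture probe out of its stand and lower its steel stem upright through the neck until its tip is about 60 mm below the mouth. The clay is soft, so the probe must never touch the pot and the pot must stay where it is; place the lid rather than drop it, and leave everything else alone. Finish while holding the probe still like that, upright in the middle of the neck and carried by the gripper alone.

Things in the scene. Friction and masses are not known exactly. Their poses are not given: they have to be found in the camera images.
- pot: The narrow-necked clay pot, the tallest one among the loose pots on the working area: 132 mm wide belly, 130 mm tall, upright, loose, about 1.2 kg, origin at the centre of its underside, z up. Its neck is a straight round tube from 96 to 130 mm height, 40 mm outside, bore 26 mm in diameter; below the neck the pot is hollow, its inner floor 8 mm above the underside
- pot_mouth (a point): Centre of the pot's mouth (flat top of the neck, 130 mm above the pot's underside), z up along the bore axis
- lid: The pot's loose clay lid, about 90 g: round cap 64 mm across, 16 mm thick, with a cylindrical knob on top (20 mm diameter, 34 mm tall; 50 mm overall). A rim under it, 8 mm deep, 50 mm inside, hangs loosely around the neck. Origin: centre of the rim's lower edge, z up; starts 122 mm above the pot's underside. On a flat surface it stands on its rim, origin on that surface
- lid_knob (a point): A good point to pinch the lid's knob: on the knob's axis, 40 mm above the lid's origin (knob spans 16 to 50 mm), so that the fingers stay clear of the cap
- probe: Moisture probe, about 140 g: straight steel stem, 10 mm diameter, 100 mm long; above it a round flange (34 mm across, 6 mm thick), then a round handle (26 mm diameter, 66 mm tall, 106 to 172 mm above the tip). Origin at the stem's tip (lower end), z along the stem towards the handle. It starts upright in its stand
- probe_handle (a point): A good point to grip the probe: on the handle's axis, 142 mm above the stem's tip
- stand: Fixed wooden stand of the probe, 100 x 100 mm, 120 mm tall, origin at the centre of its underside. The stem hangs in a 14 mm through hole at the middle of the 18 mm thick top plate, the flange resting on the top, the tip 20 mm above the table: lift the probe straight up by more than 100 mm to free it
- board: Low fixed wooden drying board, bare, 170 mm (its x) by 150 mm (its y), top face 18 mm above the table; origin at the centre of its underside on the table, z up
- bowl: Bystander: small open clay bowl, 76 mm across, 30 mm tall; not part of the job, leave it alone
- cup: Bystander: small clay cup, 60 mm across, 58 mm tall; not part of the job, leave it alone
- bank: Bystander: closed round clay money bank, 100 mm across, 90 mm tall; not part of the job, leave it alone
- calf: Bystander: clay figurine of a lying horned calf, about 90 x 42 mm, 130 mm tall; not part of the job, leave it alone
- kiln_post: Bystander: plain clay cylinder, 38 mm across, 65 mm tall; not part of the job, leave it alone
- brush: Bystander: flat brush lying down, 170 mm long; not part of the job, leave it alone
- round_pot: Bystander: small round clay pot without lid, 90 mm across, 72 mm tall; not part of the job, leave it alone
Not all that is in view belongs to the job. What is shaped like the lid but orange or yellow is not meant.

How it is judged:
By the outcome, as a careful person would: the job done as asked, in the order asked, and still so for the second after the job is handed in, while the arm keeps its last pose, push and grip.
It also fails if it takes over 67 s, if anything falls off the work surface, if the arm or the gripper's body presses on something with over 40 N, if the wrist force passes 120 N, or if a joint passes its speed limit or range.

## Working session

There is one attempt and no reset: what is moved stays moved. The work goes in short steps, Python scripts to look and compute and a shell command to move; the robot and the scene stay as the last step left them, time stands still between calls to the robot, and variables do not carry over. Pictures are saved under pics/ and viewed, on a budget of 10 in all, crops included, one or two more only if the job needs it, and the job is handed in when it is done.

```bash
ls; mkdir -p pics; python3 - <<'E'
from plant import r
import cv2,numpy as np
s=r.get_state();print(s)
for n in("side","top"):
    c=r.capture(n);cv2.imwrite(f"pics/{n}0.png",c["frame"][:,:,::-1]);print(n,c["intrinsics"],c["D"],c["pose"])
E
```

```text
pics
{'time_s': 0.0, 'joints': array([ 9.27077237e+01,  2.05901391e+01,  6.33346980e-01, -1.88505686e-02,
       -7.01371166e+01, -1.65063400e+01]), 'qd': array([ 0.05113975,  0.04783503, -0.02084912, -0.00126718,  0.00191732,
        0.00222139]), 'joint_torque': array([ 6.94095743e-04, -5.82722998e+01,  2.93055189e+01,  6.99753240e+00,
        7.03173835e-03, -1.36252502e-04]), 'tcp_pos': array([0.16092255, 0.65505219, 0.24263806]), 'eef_rot': array([ 95.82155913,  89.90443328, -97.98347653]), 'contact_force': array([ 1.1006313 , -0.77582256,  0.3379545 ]), 'moment': array([-0.00275191,  0.01258543, -0.02834897]), 'gripper_width': 0.08765702127543341}
side [[371.2242769    0.         258.04262154]
 [  0.         371.2242769  193.05010038]
 [  0.           0.           1.        ]] [-0.03146204  0.          0.          0.          0.        ] [[-0.98585816 -0.11204792  0.12461524  0.42735091]
 [-0.1666034   0.73555183 -0.6566634   0.72718216]
 [-0.0180832  -0.66813829 -0.74381733  0.94846485]
 [ 0.          0.          0.          1.        ]]
top [[352.80241885   0.         260.09259371]
 [  0.         352.80241885 193.33177761]
 [  0.           0.           1.        ]] [-0.03375909  0.          0.          0.          0.        ] [[-0.01474836 -0.9910668   0.13254841  0.41808534]
 [-0.99965299  0.0175084   0.01968147 -0.01951151]
 [-0.02182637 -0.13221215 -0.99098111  1.16179241]
 [ 0.          0.          0.          1.        ]]
```

View pics/side0.png

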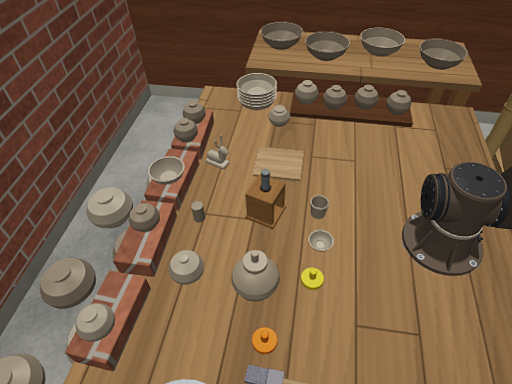

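View pics/top0.png

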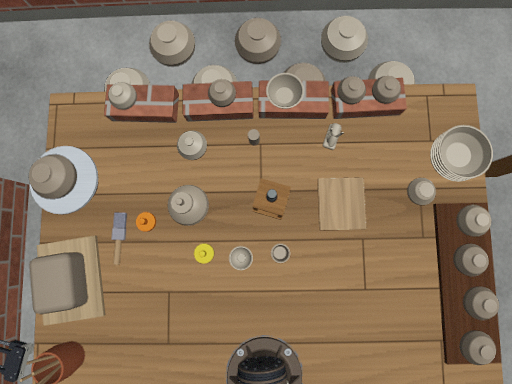

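Side view: lidded pot with its knob top near (255,254), probe handle top near (265,171), board near (278,163). Top view: knob near (180,202), probe (272,195), board (342,204). The robot base is at the bottom of the top view. Next I zoom in on these.

```bash
cat > h.py <<'E'
import cv2,numpy as np
from plant import r
def ray(c,uv):
    p=cv2.undistortPoints(np.array([[uv]],float),c["intrinsics"],c["D"])[0,0]
    return c["pose"][:3,3],c["pose"][:3,:3]@np.array([p[0],p[1],1.])
def onz(c,uv,z):
    o,d=ray(c,uv);return o+d*(z-o[2])/d[2]
def tri(*cu):
    A=np.zeros((3,3));b=np.zeros(3)
    R=[ray(*x) for x in cu]
    for o,d in R:
        d=d/np.linalg.norm(d);P=np.eye(3)-np.outer(d,d);A+=P;b+=P@o
    x=np.linalg.solve(A,b)
    return x,[1e3*np.linalg.norm(np.cross(d/np.linalg.norm(d),x-o)) for o,d in R]
def proj(c,X):
    M=np.linalg.inv(c["pose"]);rv=cv2.Rodrigues(M[:3,:3])[0]
    return cv2.projectPoints(np.array([X],float),rv,M[:3,3],c["intrinsics"],c["D"])[0][0,0]
def toolshift(P):  # world target -> tool-axis mm
    from scipy.spatial.transform import Rotation as R
    s=r.get_state();Rm=R.from_euler('xyz',s["eef_rot"],degrees=True)
    return Rm.inv().apply(np.array(P)-s["tcp_pos"])*1e3
E
python3 - <<'E'
from h import *
o=[]
for n,(x,y) in (("side",(215,240)),("side",(235,160)),("top",(150,170)),("top",(235,160))):
    f=cv2.imread(f"pics/{n}0.png")[y:y+60,x:x+80]
    o.append(cv2.resize(f,None,fx=5,fy=5,interpolation=cv2.INTER_NEAREST))
cv2.imwrite("pics/z.png",np.vstack([np.hstack(o[:2]),np.hstack(o[2:])]))
E
```

```text
(no output)
```

View pics/z.png

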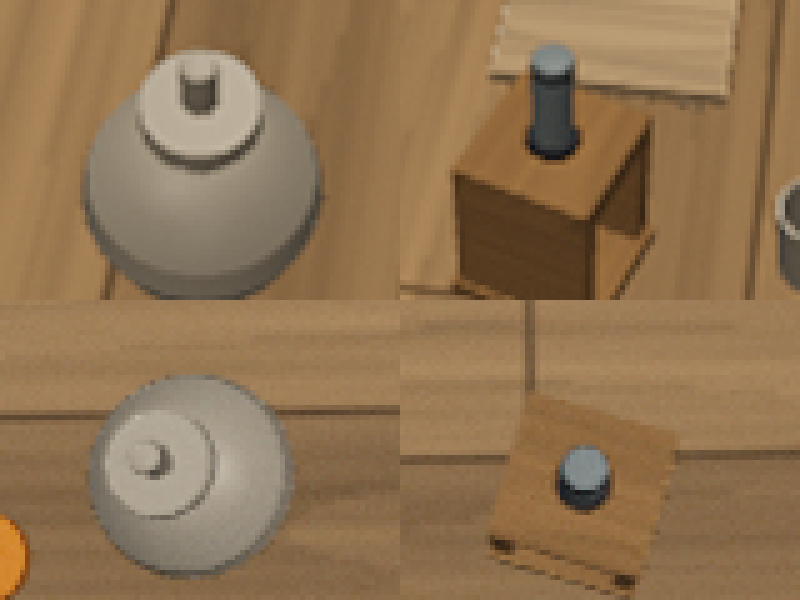

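Knob top centre: side (254.3,253), top (179,201.3). Probe handle top: side (265.3,171), top (271.7,193.7). The board is plain and lies behind the stand.

```bash
python3 - <<'E'
from h import *
S=r.capture("side");T=r.capture("top")
print("knob",tri((S,(254.3,253)),(T,(178.8,201))),onz(S,(254.3,253),.172),onz(T,(178.8,201),.172))
print("capctr",onz(S,(254.7,260.3),.138),onz(T,(181.2,202.2),.138))
print("probe",tri((S,(265.2,171)),(T,(271.6,193.6))),onz(S,(265.2,171),.192),onz(T,(271.6,193.6),.192))
# board by colour around the top view; pot outline
f=T["frame"];hsv=cv2.cvtColor(f,cv2.COLOR_RGB2HSV);print(hsv[204,342],hsv[204,380])
print("board",[onz(T,p,.018)for p in((319,178),(364,178),(366,230),(320,231),(342.3,204.2))])
s=r.get_state();print(s["tcp_pos"],s["eef_rot"])
from scipy.spatial.transform import Rotation as R
print(R.from_euler('xyz',s["eef_rot"],degrees=True).as_matrix().round(3))
cv2.imwrite("pics/w0.png",r.capture("wrist")["frame"][:,:,::-1])
K=tri((S,(254.3,253)),(T,(178.8,201)))[0];K[2]=.162
for z in(.244,.162):K[2]=z;print(toolshift(K))
E
```

```text
knob (array([0.53402504, 0.23355041, 0.1642559 ]), [np.float64(0.5554171040024471), np.float64(0.5554171040025335)]) [0.53352646 0.23839626 0.172     ] [0.53257036 0.2315559  0.172     ]
capctr [0.53341959 0.23820225 0.138     ] [0.53283508 0.23301212 0.138     ]
probe (array([ 0.54776501, -0.0321695 ,  0.18806074]), [np.float64(0.7509414716941789), np.float64(0.7509414716943409)]) [ 0.54789713 -0.02831308  0.192     ] [ 0.54648623 -0.03213729  0.192     ]
[ 17  89 172] [ 16 116 134]
board [array([ 0.61841338, -0.1908823 ,  0.018     ]), array([ 0.61576806, -0.33829941,  0.018     ]), array([ 0.44607171, -0.33574025,  0.018     ]), array([ 0.44538859, -0.18779178,  0.018     ]), array([ 0.53075173, -0.2632689 ,  0.018     ])]
[0.16093645 0.65525342 0.24299371] [ 95.9406704   89.94300596 -97.85947965]
[[-0.    -0.239 -0.971]
 [-0.001 -0.971  0.239]
 [-1.     0.001 -0.   ]]
[  -0.5957919   320.63104757 -462.90667133]
[  81.40418638  320.5719036  -462.89861566]
```

View pics/w0.png

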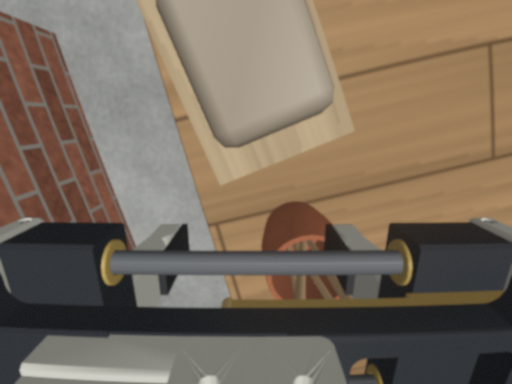

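The wrist view shows the tray, the brushes and the gripper fingers, so the camera looks down past the jaws. The knob is at about (0.533,0.234), with the two views 5 mm apart in y. I'll move over the pot, raise the tool, and turn the tool axes to line up with the world axes.

```bash
python3 -m jog '{"fingers":[1,1,1,1,1],"dp":[[-20,20,-30],[-40,40,-65],[-60,68,-105],[-60,96,-145],[-60,124,-185]],"twist":[-3,-6,-9,-12,-13.8]}'
python3 -c "
from h import *
print(toolshift([.533,.234,.30]))"
```

```text
time_s: 0.75
tcp_pos: [0.3118, 0.4897, 0.3041]
eef_rot: [-113.2, 89.9, 67.0]
contact_force: [0.6, 0.5, -1.0]
gripper_width: 0.0876
[   3.99578808  256.32380761 -220.52822962]
```

```bash
python3 -m jog '{"fingers":[1,1,1,1,1],"dp":[[0,37,-32],[0,74,-64],[0,111,-96],[0,148,-128],[0,185,-160]],"twist":[0,0,0,0,0]}' >/dev/null
python3 -m jog '{"fingers":[1,1,1,1,1],"dp":[[0,30,-26],[0,55,-47],[0,71,-61],[0,71,-61],[0,71,-61]],"twist":[0,0,0,0,0]}'
python3 - <<'E'
from h import *
c=r.capture("wrist");f=c["frame"][:,:,::-1].copy()
print(c["pose"],c["intrinsics"],c["D"])
for z in(.138,.172):print(proj(c,[.533,.234,z]))
cv2.imwrite("pics/w1.png",f)
E
```

```text
time_s: 1.75
tcp_pos: [0.5345, 0.2323, 0.3041]
eef_rot: [-105.1, 89.9, 75.0]
contact_force: [-1.0, -0.4, -0.0]
gripper_width: 0.0878
[[ 1.15479695e-03 -9.61717687e-01 -2.74039698e-01  6.07986369e-01]
 [-9.99998430e-01 -1.47899946e-03  9.76445417e-04  2.31617699e-01]
 [-1.34436939e-03  2.74038140e-01 -9.61717885e-01  4.45368685e-01]
 [ 0.00000000e+00  0.00000000e+00  0.00000000e+00  1.00000000e+00]] [[267.3728702    0.         256.2066297 ]
 [  0.         267.3728702  194.55569186]
 [  0.           0.           1.        ]] [-0.04918533  0.          0.          0.          0.        ]
[254.46826308 184.30772702]
[254.22448658 191.91339298]
```

View pics/w1.png

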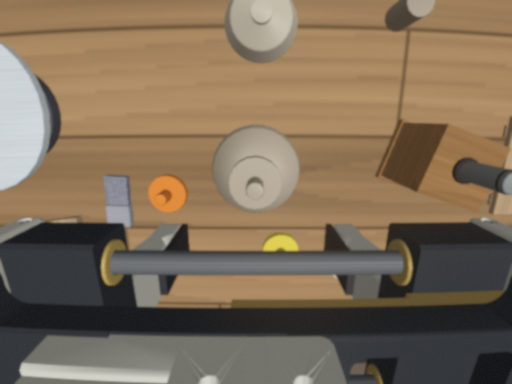

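Wrist view: lid cap centred near (256,183), knob near (256,187), against a predicted (254,192). So the estimate is within about 3 mm. I'll descend and look from closer.

```bash
python3 -m jog '{"fingers":[1,1,1,1,1],"dp":[[20,0,0],[45,0,0],[65,0,0],[65,0,0],[65,0,0]],"twist":[0,0,0,0,0]}'
python3 - <<'E'
from h import *
c=r.capture("wrist");f=c["frame"][:,:,::-1].copy()
for z in(.138,.172):print(proj(c,[.533,.234,z]))
cv2.imwrite("pics/w2.png",cv2.resize(f[100:230,170:340],None,fx=4,fy=4,interpolation=cv2.INTER_CUBIC))
E
```

```text
time_s: 2.3
tcp_pos: [0.534, 0.2336, 0.2398]
eef_rot: [-123.2, 89.9, 57.1]
contact_force: [0.4, 0.8, 0.7]
gripper_width: 0.0875
[255.32591275 199.92907521]
[255.14987431 211.95035756]
```

View pics/w2.png

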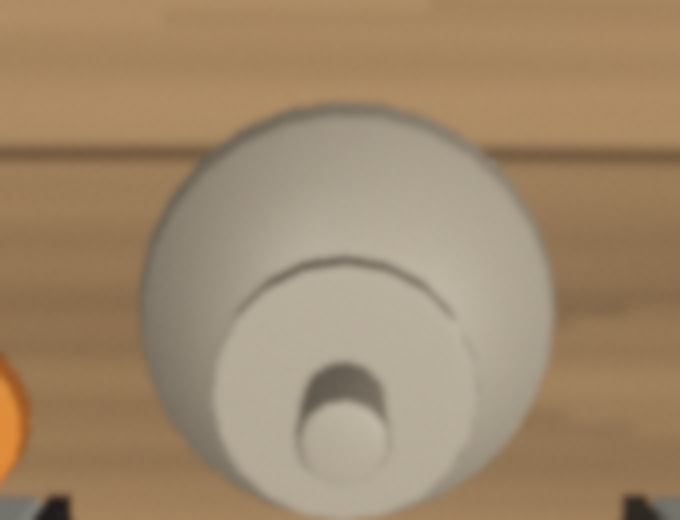

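Close view: knob top centre at (255.9,209.9), cap centre at (255.6,197), and pot silhouette centred at column 256.5.

```bash
python3 - <<'E'
from h import *
c=r.capture("wrist")
a=onz(c,(255.9,209.9),.172);b=onz(c,(255.6,197.2),.138)
print(a,b,r.get_state()["tcp_pos"]); a[2]=.160;print(toolshift(a))
E
```

```text
[0.53507091 0.23357847 0.172     ] [0.53605227 0.23397307 0.138     ] [0.53462222 0.23368387 0.24067148]
[80.67179777  0.3030956  -0.26278171]
```

```bash
python3 -m jog '{"fingers":[1,1,1,1,1],"dp":[[20,0,0],[40,0,0],[60,0,0],[75,0,0],[80,0,0]],"twist":[0,0,0,0,0]}'
python3 -c "
from h import *
print(toolshift([.535,.2337,.160]))"
```

```text
time_s: 2.9
tcp_pos: [0.5346, 0.234, 0.1603]
eef_rot: [-130.1, 89.8, 50.1]
contact_force: [-0.0, 0.5, 0.5]
gripper_width: 0.0879
[ 0.27353716  0.25514742 -0.39566205]
```

```bash
python3 -m jog '{"fingers":[0.5,0.3,0.2,0.15,0.1],"dp":[[0,0,0],[0,0,0],[0,0,0],[0,0,0],[0,0,0]],"twist":[0,0,0,0,0]}' 20
python3 -m jog '{"fingers":[0,0,0,0,0],"dp":[[0,0,0],[0,0,0],[0,0,0],[0,0,0],[0,0,0]],"twist":[0,0,0,0,0]}' 20

```

```text
time_s: 3.4
tcp_pos: [0.5348, 0.2341, 0.1608]
eef_rot: [-132.6, 89.8, 47.6]
contact_force: [0.5, -0.1, -0.2]
gripper_width: 0.0533
time_s: 3.9
tcp_pos: [0.5348, 0.2341, 0.1608]
eef_rot: [-132.5, 89.8, 47.7]
contact_force: [-0.2, 1.1, 1.0]
gripper_width: 0.0191
```

```bash
python3 -m jog '{"fingers":[0,0,0,0,0],"dp":[[-5,0,0],[-15,0,0],[-40,0,0],[-75,0,0],[-110,0,0]],"twist":[0,0,0,0,0]}'
python3 -m jog '{"fingers":[0,0,0,0,0],"dp":[[-20,20,0],[-25,60,0],[-25,100,0],[-25,140,0],[-25,180,0]],"twist":[0,0,0,0,0]}'
python3 - <<'E'
from h import *
c=r.capture("side");t=r.capture("top")
cv2.imwrite("pics/st1.png",np.hstack([cv2.resize(c["frame"][150:320,150:350],None,fx=2,fy=2),cv2.resize(t["frame"][130:300,150:350],None,fx=2,fy=2)])[:,:,::-1])
E
```

```text
time_s: 4.4
tcp_pos: [0.5344, 0.2336, 0.2727]
eef_rot: [-135.1, 89.8, 45.1]
contact_force: [0.8, 1.3, 0.3]
gripper_width: 0.0195
time_s: 4.9
tcp_pos: [0.5347, 0.0521, 0.2985]
eef_rot: [-142.2, 89.7, 38.0]
contact_force: [0.9, 0.7, 0.0]
gripper_width: 0.0192
```

View pics/st1.png

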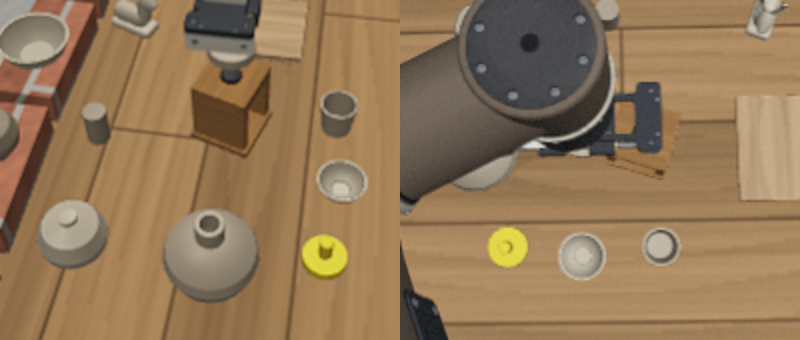

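The lid is in the gripper, and the pot's mouth is open at about (255,261) in the side view. On to the board.

```bash
python3 -m jog '{"fingers":[0,0,0,0,0],"dp":[[0,40,0],[0,80,0],[0,120,0],[0,160,0],[0,200,0]],"twist":[0,0,0,0,0]}' >/dev/null
python3 -m jog '{"fingers":[0,0,0,0,0],"dp":[[0,35,0],[0,70,0],[0,95,0],[0,112,0],[0,114,0]],"twist":[0,0,0,0,0]}' > /dev/null
python3 -m jog '{"fingers":[0,0,0,0,0],"dp":[[40,0,0],[80,0,0],[120,0,0],[160,0,0],[195,0,0]],"twist":[0,0,0,0,0]}'
python3 -c "
from h import *
print(toolshift([.531,-.263,.0568]))
c=r.capture('wrist');cv2.imwrite('pics/w3.png',c['frame'][:,:,::-1])"
```

```text
time_s: 6.5
tcp_pos: [0.5356, -0.2653, 0.103]
eef_rot: [-154.0, 89.7, 26.0]
contact_force: [0.3, -0.1, -1.4]
gripper_width: 0.0194
[46.14999659 -2.23755927  4.8377999 ]
```

View pics/w3.png

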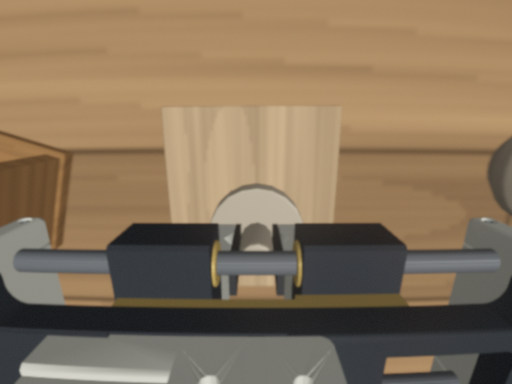

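The lid is level and hangs over the middle of the board (board columns 165–340, lid at 257). Lowering it.

```bash
python3 -m jog '{"fingers":[0,0,0,0,0],"dp":[[15,0,0],[28,0,0],[38,0,0],[42,0,0],[43,0,0]],"twist":[0,0,0,0,0]}'
python3 -m jog '{"fingers":[0,0,0,0,0],"dp":[[1,0,0],[1.5,0,0],[2,0,0],[2.5,0,0],[2.5,0,0]],"twist":[0,0,0,0,0]}'
```

```text
time_s: 7.05
tcp_pos: [0.5327, -0.2636, 0.0563]
eef_rot: [-61.7, 89.7, 118.2]
contact_force: [-7.8, 8.1, 19.8]
gripper_width: 0.0194
time_s: 7.55
tcp_pos: [0.5339, -0.2637, 0.0563]
eef_rot: [-91.1, 89.8, 88.9]
contact_force: [-3.5, 5.4, 17.3]
gripper_width: 0.0192
```

It is in contact with the board at the expected height. I'll ease off 1 mm of push, then open.

```bash
python3 -m jog '{"fingers":[0,0,0,0,0],"dp":[[-0.3,0,0],[-0.5,0,0],[-0.5,0,0],[-0.5,0,0],[-0.5,0,0]],"twist":[0,0,0,0,0]}'

```

```text
time_s: 8.05
tcp_pos: [0.5337, -0.2637, 0.0565]
eef_rot: [-83.4, 89.8, 96.6]
contact_force: [-0.5, -0.2, -1.0]
gripper_width: 0.0193
```

```bash
python3 -m jog '{"fingers":[0.25,0.3,0.4,0.5,0.6],"dp":[[0,0,0],[0,0,0],[0,0,0],[0,0,0],[0,0,0]],"twist":[0,0,0,0,0]}'
python3 -m jog '{"fingers":[0.8,1,1,1,1],"dp":[[0,0,0],[0,0,0],[0,0,0],[0,0,0],[0,0,0]],"twist":[0,0,0,0,0]}'
python3 -m jog '{"fingers":[1,1,1,1,1],"dp":[[-10,0,0],[-40,0,0],[-80,0,0],[-120,0,0],[-160,0,0]],"twist":[0,0,0,0,0]}'
python3 -m jog '{"fingers":[1,1,1,1,1],"dp":[[-40,-20,0],[-60,-60,-5],[-75,-110,-10],[-75,-150,-13],[-75,-150,-13]],"twist":[0,0,0,0,0]}'
python3 -c "
from h import *
c=r.capture('wrist');cv2.imwrite('pics/w4.png',c['frame'][:,:,::-1])
print(proj(c,[.5475,-.031,.192]))"
```

```text
time_s: 8.55
tcp_pos: [0.5337, -0.2637, 0.0565]
eef_rot: [-84.5, 89.8, 95.5]
contact_force: [-0.6, 0.1, 0.3]
gripper_width: 0.0449
time_s: 9.05
tcp_pos: [0.5337, -0.2637, 0.0565]
eef_rot: [-83.5, 89.8, 96.5]
contact_force: [0.3, -0.7, -0.1]
gripper_width: 0.084
time_s: 9.55
tcp_pos: [0.5335, -0.2644, 0.2191]
eef_rot: [-92.8, 89.8, 87.2]
contact_force: [1.0, -0.8, -0.6]
gripper_width: 0.088
time_s: 10.05
tcp_pos: [0.5469, -0.1108, 0.2965]
eef_rot: [-123.0, 89.7, 57.2]
contact_force: [0.1, 0.3, -0.1]
gripper_width: 0.0877
[173.48204889 197.29659015]
```

View pics/w4.png

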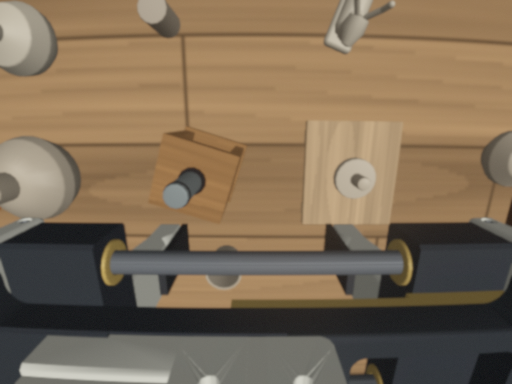

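The lid stands upright in the middle of the board (355,178). The probe handle top is near (177,194), about 3 px from the prediction. Centring over it.

```bash
python3 -m jog '{"fingers":[1,1,1,1,1],"dp":[[0,-25,-1],[10,-50,-2],[15,-70,-3],[15,-77,-3],[15,-77,-3]],"twist":[0,0,0,0,0]}'
python3 - <<'E'
from h import *
c=r.capture('wrist');f=c["frame"]
p=proj(c,[.549,-.033,.192]).astype(int);print(p)
h=cv2.cvtColor(f,cv2.COLOR_RGB2HSV);x0,y0=p-30
m=((h[...,0]>90)&(h[...,0]<120)&(h[...,2]>110)).astype(np.uint8);m[:y0]=0;m[p[1]+30:]=0;m[:,:x0]=0;m[:,p[0]+30:]=0
n,l,st,ce=cv2.connectedComponentsWithStats(m)
for i in range(1,n):
    if st[i,4]>20:print(st[i],ce[i],onz(c,ce[i],.192))
print(r.get_state()["tcp_pos"])
cv2.imwrite('pics/w5.png',np.hstack([cv2.resize(f[p[1]-50:p[1]+50,p[0]-60:p[0]+60],None,fx=4,fy=4)[:,:,::-1],cv2.resize(m[p[1]-50:p[1]+50,p[0]-35:p[0]+35]*255,None,fx=4,fy=4)[...,None].repeat(3,2)]))
E
```

```text
time_s: 10.6
tcp_pos: [0.5493, -0.0354, 0.2817]
eef_rot: [-117.6, 89.7, 62.6]
contact_force: [0.1, -1.4, -0.2]
gripper_width: 0.0875
[253 203]
[ 0.54940963 -0.03591502  0.28182305]
```

View pics/w5.png

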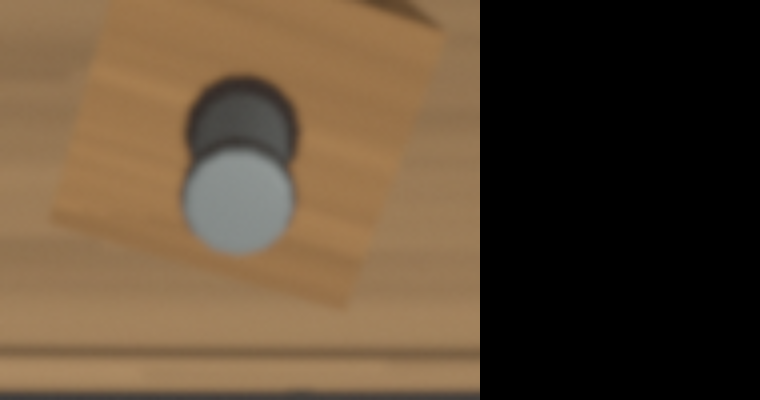

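Handle-top centre is at (252.4,202.9). The colour mask found nothing, so I use the visual centre.

```bash
python3 - <<'E'
from h import *
c=r.capture('wrist')
a=onz(c,(252.4,202.9),.192);print(a,onz(c,(253.2,185),.126))
a[2]=.160;print(toolshift(a))
E
```

```text
[ 0.54935011 -0.03261518  0.192     ] [ 0.54990758 -0.03236098  0.126     ]
[121.83273647  -3.0671778    0.3841176 ]
```

```bash
python3 -m jog '{"fingers":[1,1,1,1,1],"dp":[[25,-3,0],[55,-3,0],[85,-3,0],[112,-3,0],[121,-3,0]],"twist":[0,0,0,0,0]}'
python3 -c "
from h import *
print(toolshift([.5494,-.0325,.160]))"
```

```text
time_s: 11.2
tcp_pos: [0.5482, -0.034, 0.1584]
eef_rot: [-65.4, 89.8, 114.8]
contact_force: [-0.1, -0.4, -0.5]
gripper_width: 0.088
[-1.57214306 -1.46539514 -1.16283206]
```

```bash
python3 -m jog '{"fingers":[0.8,0.6,0.5,0.45,0.4],"dp":[[0,-0.8,-1],[-1,-1.4,-1],[-1.5,-1.4,-1.2],[-1.5,-1.4,-1.2],[-1.5,-1.4,-1.2]],"twist":[0,0,0,0,0]}' 35
python3 -c "
from h import *
print(toolshift([.5494,-.0325,.160]))"
python3 -m jog '{"fingers":[0.3,0.2,0.1,0,0],"dp":[[0,0,0],[0,0,0],[0,0,0],[0,0,0],[0,0,0]],"twist":[0,0,0,0,0]}' 35
python3 -m jog '{"fingers":[0,0,0,0,0],"dp":[[0,0,0],[0,0,0],[0,0,0],[0,0,0],[0,0,0]],"twist":[0,0,0,0,0]}' 35
```

```text
time_s: 11.7
tcp_pos: [0.5498, -0.0325, 0.1608]
eef_rot: [-89.9, 89.8, 90.2]
contact_force: [-0.5, -0.2, -0.5]
gripper_width: 0.0534
[0.83192625 0.01743643 0.44922681]
time_s: 12.2
tcp_pos: [0.5499, -0.0323, 0.1609]
eef_rot: [-92.3, 89.8, 87.8]
contact_force: [-0.3, 1.2, 0.1]
gripper_width: 0.0256
time_s: 12.7
tcp_pos: [0.5499, -0.0323, 0.1609]
eef_rot: [-92.3, 89.8, 87.9]
contact_force: [-0.9, -0.2, 1.6]
gripper_width: 0.0256
```

The probe is gripped at 25.6 mm. Lifting it straight out.

```bash
python3 -m jog '{"fingers":[0,0,0,0,0],"dp":[[-10,0,0],[-30,0,0],[-60,0,0],[-90,0,0],[-120,0,0]],"twist":[0,0,0,0,0]}'
python3 -m jog '{"fingers":[0,0,0,0,0],"dp":[[-30,0,0],[-55,0,0],[-60,0,0],[-60,0,0],[-60,0,0]],"twist":[0,0,0,0,0]}'
python3 -m jog '{"fingers":[0,0,0,0,0],"dp":[[0,-35,0],[0,-75,5],[0,-115,10],[0,-155,15],[0,-190,15]],"twist":[0,0,0,0,0]}'
python3 -m jog '{"fingers":[0,0,0,0,0],"dp":[[0,-10,0],[0,-10,0],[0,-10,0],[0,-10,0],[0,-10,0]],"twist":[0,0,0,0,0]}'
python3 - <<'E'
from h import *
o=[]
for n in("wrist","side"):
    c=r.capture(n);f=c["frame"];p=proj(c,[.535,.2337,.130]).astype(int)-[50,50] if n=="wrist" else np.array([205,200]);print(n,p,p+50)
    o.append(cv2.resize(f[p[1]:p[1]+100,p[0]:p[0]+100],None,fx=4,fy=4,interpolation=cv2.INTER_CUBIC))
cv2.imwrite('pics/m.png',np.hstack(o)[:,:,::-1])
E
```

```text
time_s: 13.2
tcp_pos: [0.5495, -0.033, 0.2825]
eef_rot: [-86.8, 89.8, 93.3]
contact_force: [0.7, -1.2, -0.7]
gripper_width: 0.0254
time_s: 13.7
tcp_pos: [0.5488, -0.0332, 0.3413]
eef_rot: [-60.9, 89.8, 119.2]
contact_force: [0.1, 0.4, -2.5]
gripper_width: 0.0258
time_s: 14.2
tcp_pos: [0.5322, 0.1582, 0.3407]
eef_rot: [-33.1, 89.7, 147.0]
contact_force: [0.3, 0.2, -1.4]
gripper_width: 0.0257
time_s: 14.7
tcp_pos: [0.5323, 0.1673, 0.3407]
eef_rot: [-31.6, 89.7, 148.5]
contact_force: [0.7, -1.2, -1.3]
gripper_width: 0.0251
wrist [156 122] [206 172]
side [205 200] [255 250]
```

View pics/m.png

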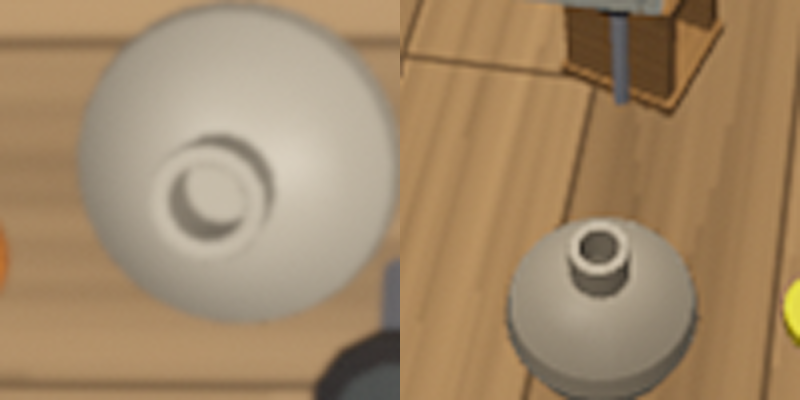

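Wrist view: mouth centre at (207.6,171.9). Side view: mouth at (254.6,261.6) and stem tip at (260.2,224.8). The stem hangs clear.

```bash
python3 - <<'E'
from h import *
w=r.capture('wrist');S=r.capture('side');t=r.get_state()["tcp_pos"]
a=onz(w,(207.6,171.9),.130);print("mouth wrist",a,"side",onz(S,(254.6,261.6),.130),"tri",tri((w,(207.6,171.9)),(S,(254.6,261.6))))
print("tip exp side px",proj(S,[t[0],t[1],t[2]-.141]),"tip at z via side",onz(S,(260.2,224.8),t[2]-.141),t)
from scipy.spatial.transform import Rotation as R
print(R.from_euler('xyz',r.get_state()["eef_rot"],degrees=True).as_matrix().round(4))
E
```

```text
mouth wrist [0.53601313 0.23271991 0.13      ] side [0.53405699 0.23719085 0.13      ] tri (array([0.53483473, 0.23378237, 0.12427985]), [np.float64(0.03547061580799175), np.float64(0.035470615808136735)])
tip exp side px [259.34807256 223.51481254] tip at z via side [0.5294934  0.171415   0.19983799] [0.53227966 0.16774557 0.34083799]
[[-0.0041  0.0016 -1.    ]
 [ 0.0029 -1.     -0.0016]
 [-1.     -0.0029  0.004 ]]
```

Corrected for the side camera's bias (checked against the stem tip), the mouth is at (0.536,0.2333). Moving above it.

```bash
python3 -m jog '{"fingers":[0,0,0,0,0],"dp":[[0,-20,-1],[0,-40,-3],[0,-58,-4],[0,-65.3,-4.2],[0,-65.3,-4.2]],"twist":[0,0,0,0,0]}' >/dev/null
python3 -m jog '{"fingers":[0,0,0,0,0],"dp":[[15,0,0],[30,0,0],[42,0,0],[50,0,0],[50,0,0]],"twist":[0,0,0,0,0]}'
python3 - <<'E'
from h import *
print(toolshift([.5365,.233,.285]))
o=[]
for n,p in(("wrist",(206,130)),("side",(205,190)),):
    c=r.capture(n);f=c["frame"]
    o.append(cv2.resize(f[p[1]:p[1]+100,p[0]:p[0]+100],None,fx=4,fy=4,interpolation=cv2.INTER_CUBIC))
cv2.imwrite('pics/m2.png',np.hstack(o)[:,:,::-1])
E
```

```text
time_s: 15.9
tcp_pos: [0.5356, 0.2344, 0.2893]
eef_rot: [-10.7, 89.6, 169.5]
contact_force: [-0.2, 0.3, -2.0]
gripper_width: 0.0255
[ 4.28734511  1.41459429 -0.90989204]
```

View pics/m2.png

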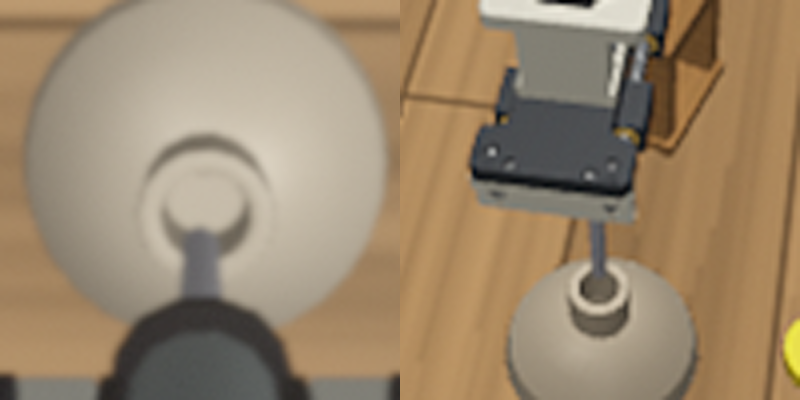

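Wrist view: mouth centre near (257.1,182.6), stem tip near (255.9,187.9), which is slightly towards +y. In the side view the stem stands over the hole (columns 598 and 600 of the crop).

```bash
python3 - <<'E'
from h import *
w=r.capture('wrist');s=r.get_state();t=s["tcp_pos"];
print(onz(w,(257.1,182.6),.130),onz(w,(255.9,187.9),t[2]-.141),t,s["eef_rot"])
E
```

```text
[0.53737768 0.233594   0.13      ] [0.53631434 0.23491313 0.15013587] [0.53639826 0.23489839 0.29113587] [-35.5600583   89.72864609 144.63861651]
```

```bash
python3 -m jog '{"fingers":[0,0,0,0,0],"dp":[[0,0.6,-0.6],[0,1.3,-1],[3,1.3,-1],[7,1.3,-1.1],[10,1.3,-1.1]],"twist":[0,0,0,0,0]}'
python3 -m jog '{"fingers":[0,0,0,0,0],"dp":[[0,0,0],[0,0,0],[0,0,0],[0,0,0],[0,0,0]],"twist":[0,0,0,0,0]}'
python3 - <<'E'
from h import *
P=[r.get_state() for _ in range(3)];print([p["tcp_pos"].round(4) for p in P],P[0]["eef_rot"]);print(toolshift([.5372,.2334,.211]))
w=r.capture('wrist');f=w["frame"]
cv2.imwrite('pics/m3.png',cv2.resize(f[150:230,206:306],None,fx=6,fy=6,interpolation=cv2.INTER_CUBIC)[:,:,::-1])
E
```

```text
time_s: 16.55
tcp_pos: [0.5373, 0.2335, 0.2806]
eef_rot: [-30.9, 89.7, 149.3]
contact_force: [-0.1, -0.6, -1.1]
gripper_width: 0.0254
time_s: 17.05
tcp_pos: [0.5373, 0.2336, 0.2807]
eef_rot: [-33.1, 89.7, 147.1]
contact_force: [0.1, -0.8, -2.8]
gripper_width: 0.0252
[array([0.5373, 0.2336, 0.2807]), array([0.5373, 0.2336, 0.2807]), array([0.5373, 0.2336, 0.2807])] [-33.06704629  89.71891891 147.12883626]
[69.6933899   0.36810177 -0.13734923]
```

View pics/m3.png

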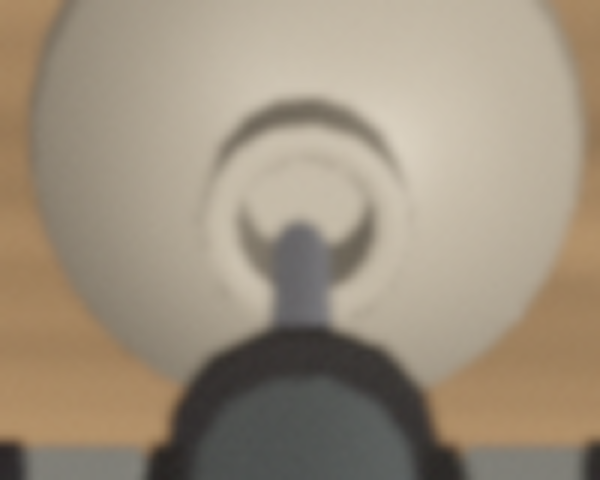

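Mouth centre is at (256.7,186.8) and the tip disc centre at (255.6,190.8). About 1 mm is left to correct towards −y.

```bash
python3 - <<'E'
from h import *
w=r.capture('wrist');t=r.get_state()["tcp_pos"]
print(onz(w,(256.7,186.8),.130),onz(w,(255.6,190.8),t[2]-.141),t)
E
```

```text
[0.53605132 0.23289539 0.13      ] [0.53402633 0.23408208 0.13965381] [0.53731846 0.23354636 0.28065381]
```

```bash
python3 -m jog '{"fingers":[0,0,0,0,0],"dp":[[0,0.8,-0.3],[6,0.8,-0.4],[12,0.8,-0.4],[18,0.8,-0.5],[24,0.8,-0.5]],"twist":[0,0,0,0,0]}'
python3 - <<'E'
from h import *
print(toolshift([.5371,.2329,.211]))
o=[]
for n,p in(("wrist",(206,150)),("side",(205,205)),):
    c=r.capture(n);f=c["frame"]
    o.append(cv2.resize(f[p[1]:p[1]+100,p[0]:p[0]+100],None,fx=4,fy=4,interpolation=cv2.INTER_CUBIC))
cv2.imwrite('pics/m4.png',np.hstack(o)[:,:,::-1])
E
```

```text
time_s: 17.65
tcp_pos: [0.5376, 0.2327, 0.2558]
eef_rot: [-25.7, 89.7, 154.5]
contact_force: [0.1, -0.2, -3.5]
gripper_width: 0.0254
[44.7769423  -0.06880291  0.27137922]
```

View pics/m4.png

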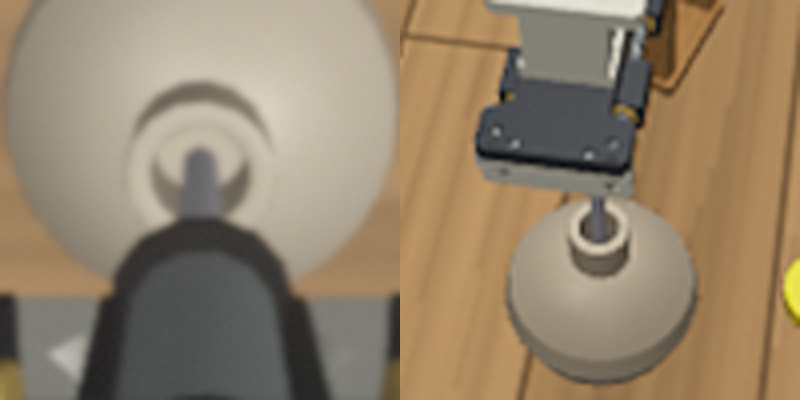

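The stem is in the neck and centred in both views. Lowering the remaining 45 mm.

```bash
python3 -m jog '{"fingers":[0,0,0,0,0],"dp":[[9,0,0],[18,0,0],[27,0,0],[36,0,0],[43,0,0]],"twist":[0,0,0,0,0]}'
python3 -m jog '{"fingers":[0,0,0,0,0],"dp":[[0,0,0],[0,0,0],[0,0,0],[0,0,0],[0,0,0]],"twist":[0,0,0,0,0]}'
python3 -c "
from h import *
print(toolshift([.5371,.2329,.211]))"
```

```text
time_s: 18.25
tcp_pos: [0.5367, 0.2324, 0.2112]
eef_rot: [-8.9, 89.6, 171.3]
contact_force: [0.9, -0.0, -2.0]
gripper_width: 0.0256
time_s: 18.75
tcp_pos: [0.5369, 0.2325, 0.2115]
eef_rot: [-13.6, 89.6, 166.5]
contact_force: [0.1, 0.2, -0.6]
gripper_width: 0.0254
[ 0.53604975 -0.35081867 -0.22571129]
```

```bash
python3 - <<'E'
from h import *
a=cv2.imread("pics/side0.png")[270:302,225:285];b=r.capture("side")["frame"][270:302,225:285,::-1]
g=[np.float32(cv2.cvtColor(np.ascontiguousarray(x),cv2.COLOR_BGR2GRAY)) for x in(a,b)]
print("pot shift px",cv2.phaseCorrelate(*g),abs(g[0]-g[1]).mean())
s=r.get_state();print(s["contact_force"],s["qd"].max(),s["tcp_pos"],s["gripper_width"])
r.close_job()
E
```

```text
pot shift px ((-0.05072847056340635, -0.44119437960488384), 0.6652484665314357) 19.494791
[ 0.38328746 -0.8615339  -1.14651625] 0.11582880748445433 [0.53681764 0.23250415 0.21145891] 0.025576182975675054
the job is handed in; nothing more can be done
```

The job is handed in. The lid was put down upright in the middle of the drying board, with no push left on it when I let go. The probe was then lifted straight out of its stand and lowered upright through the neck. By the measured arm height its tip is about 60 mm below the mouth. It finished at 18.8 s of the 67 s allowed.

**Last checks:**
- **Centring:** with the tip about 15 mm below the mouth, the wrist and side pictures both showed the stem in the middle of the bore, to about 1 mm. The last 45 mm went straight down, with no picture after it. By arm readings the tool ended within 0.5 mm of its target and tilted about 0.4°.
- **Contact:** outside force was about 1 N and the grip steady at 25.6 mm, so there was no sign of the probe touching the pot.
- **Pot position, unclear:** the image comparison gave a shift of 0.05 px sideways and 0.44 px vertically. The match was only fair (0.67), and brightness differed clearly (about 19 grey levels). Arm shadow may explain that, but I didn't confirm it. It shows no large movement but doesn't prove the pot stayed exactly still.

**Other disagreements:**
- **Camera offset:** the side camera read about 2–4 mm off from the wrist camera. I corrected for this using the stem tip.
- **Mouth position:** my estimates of the mouth centre still spread by about 1.4 mm.
- **Lid contact:** the lid met the board slightly earlier than expected, at about 20 N, before I eased it off.
- **Picture budget:** I viewed 14 pictures, over the budget of 10 and the one or two extra allowed.

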